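# Dump the bronze bushings through the drop-bottom bin

## Task

Two drop-bottom bins stand on the bench. Empty the one that holds the bronze bushings: pull its red-handled slide latch straight out towards its front, so that the hinged floor swings open and drops the bushings into the blue tray below, then let go. Leave the bin with the hex bolts shut.

Things in the scene. Friction and masses are not known exactly. Their poses are not given: they have to be found in the camera images.
- bush_bin: Drop-bottom bin with the bushings, fixed: grey, open-topped, 96 x 96 mm outside, walls 160 to 208 mm above its foot, on four legs (152 mm over the feet along y); under it a blue tray 140 (x) x 112 (y) x 40 mm high. Origin: at its foot, on a 3 mm mat, plumb below the bin's middle; x points from the front (latch side) to the back, z up. The bolt bin is its twin; they may swap places; each is turned up to 0.45 rad.
- bush_bin_grip (a point): Centre of the red upright latch grip: 16 (x) x 22 (y) x 42 mm high, centre 189 mm above the bench, 95 mm in front of the bin's middle when shut, 39 mm clear of the bin wall; nothing beside it above 165 mm. Axes as the bin's. The latch slides out along -x, at most 40 mm, with 2 to 4 N of friction, and stays where left. Drawn 25 mm from shut it frees the floor; starts 0 to 4 mm drawn.
- bush_bin_floor (a joint): Hinged steel floor of the bushing bin, hinged at its back edge 45 mm behind the middle, 160 mm above the bench; 0 = shut (level, resting on the latch), grows as it drops, 1.35 rad = hanging open. It falls by its own weight once the latch is drawn.
- bushing_1: Bronze bushing, 30 mm diameter, 35 mm high, loose, standing in the bushing bin at the start. Origin: centre of its underside, z along its axis.
- bushing_2: A second bronze bushing, the same as the first.
- bolt_bin_floor (a joint): Hinged floor of the other, identical bin, which holds three steel hex bolts and must stay shut; 0 = shut, grows as it drops.

How it is judged:
By the outcome, as a careful person would: the job done as asked, in the order asked, and still so for the second after the job is handed in, with the robot touching nothing.
It also fails if it takes over 27 s, if anything falls off the work surface, if the arm or the gripper's body presses on something with over 40 N, if the wrist force passes 120 N, or if a joint passes its speed limit or range.

## Robot

A 6-joint arm with a two-finger parallel gripper is mounted at the origin on a cart in front of the work surface, level with it; the furniture and walls round the work are solid. World frame = base frame: x ahead of the robot, y to its left, z up, the work surface at z = 0. Lengths are in mm, angles in rad, forces in N, time in s.
With the tool pointing down it reaches from about 400 to 825 mm from the base axis. Payload 7 kg.
Tool frame: the origin (TCP) lies at the very end of the fingers, on their centre line; the grasp point (between the pads) lies 19 mm behind it; z points along the fingers, y is the direction in which the jaws open and shut (so a half turn about z gives the same grasp; the last joint's range is limited). The gripper opens to 88 mm and grips with 3 to 60 N. Pads are 19 mm wide; open, the fingers measure 130 mm over their backs; the gripper's body (78 mm by 193 mm) begins 47 mm behind the grasp point.
Start: joints at [-0.983, 0.359, 0.012, 0, -1.224, -0.288], TCP at [199.32, -644.877, 195.461] pointing down, gripper open.
Joint ranges: [-3.07, 3.07], [-1.43, 2.12], [-1.02, 1.25], [-3.03, 1.67], [-3.05, -0], [-3.03, 3.03]. Speed limits (rad/s): [2.39, 2.39, 3.01, 3.14, 3.14, 3.14].

## Interface

Orientations are given as a unit quaternion [x, y, z, w].
In Python, from plant import bot gives the robot as it stands. Calls block until the motion is done:
- bot.move_ptp(position, orientation): joint-space move of the TCP to a pose.
- bot.line_to(position, velocity=150, ori=None): straight line of the TCP; ori=None keeps the orientation; velocity is the mean speed in mm/s.
- bot.move_joints(angles): joint-space move.
- bot.move_gripper(opening, force=None): finger opening in mm; force is the grip in N (None keeps the last); returns when the fingers have stopped.
- bot.pause(seconds).
- bot.solve_ik(position, orientation): joint angles nearest the present ones, or None.
- bot.read_state(): the state.
- bot.camera(name): name is "side" or "top"; returns the picture (400x640x3 uint8, red, green, blue); there is no depth.
- bot.get_calibration(name): a dict with "fx", "fy", "cx", "cy" (pixels), "view" (4x4, takes a point from world to camera coordinates). Camera axes: x right, y up, looking along -z (the intrinsics and any distortion apply to the point x, -y, -z); pixel columns grow to the right and rows downward; lengths in mm; the calibration is good to about 2 mm. A picture is of the moment at which its call begins. get_calibration takes no time and is no camera call.
A pose or a line that the arm cannot do raises bot.Unreachable and nothing moves.
- bot.close_job(): hands the job in, once; it reports no verdict.
The state is a dict: "t": time; "joint_pos": joint angles; "qvel": joint speeds; "tau": joint torques, N m; "tcp_pos": TCP position; "eef_rot": TCP orientation; "contact_force": force on the tool from outside, world axes, zero at the start; "moment": the same for the moment, N m; "width": finger opening in mm.
Only numpy, scipy, OpenCV 4.12 (cv2) and the standard library are available. Lean on these libraries where they do the work, as an engineer would, in place of code of your own. Each camera call takes 0.05 s, during which the arm holds its last target. There are 200 camera calls.

## Working session

There is one attempt and no reset: what is moved stays moved. The work goes in short steps, each a Python script; the robot and the scene stay as the last script left them, time stands still between calls to the robot, and variables do not carry over. Pictures are saved under pics/ and viewed, about 8 in all and at most 12, crops included, and the job is handed in when it is done.

```bash
mkdir -p pics; python3 - <<'E'
from plant import bot
import cv2,numpy as np
np.set_printoptions(suppress=True,precision=3)
for n in("top","side"):
    cv2.imwrite(f"pics/{n}0.png",bot.camera(n)[:,:,::-1]); c=bot.get_calibration(n);print(n,c)
print(bot.read_state())
E
```

```text
top {'fx': 461.2509982854568, 'fy': 461.2509982854568, 'cx': 320.8041725167262, 'cy': 196.57762339696984, 'view': array([[   0.021,   -1.   ,    0.022,    2.755],
       [   0.985,    0.025,    0.169, -575.8  ],
       [  -0.169,    0.018,    0.985, -874.574],
       [   0.   ,    0.   ,    0.   ,    1.   ]])}
side {'fx': 362.3658847272723, 'fy': 362.3658847272723, 'cx': 321.9221867281234, 'cy': 195.68307589645002, 'view': array([[   -0.836,     0.548,     0.017,   456.042],
       [   -0.433,    -0.679,     0.592,   166.028],
       [    0.336,     0.488,     0.805, -1173.505],
       [    0.   ,     0.   ,     0.   ,     1.   ]])}
{'t': 0.1, 'joint_pos': array([-0.983,  0.359,  0.011, -0.   , -1.224, -0.288]), 'qvel': array([ 0.   , -0.002,  0.003,  0.002,  0.   ,  0.001]), 'tau': array([ -0.003, -58.416,  29.375,   7.016,   0.01 ,  -0.   ]), 'tcp_pos': array([ 199.176, -644.452,  194.63 ]), 'eef_rot': array([-0.149,  0.989,  0.001, -0.   ]), 'contact_force': array([ 0.066, -1.057,  0.54 ]), 'moment': array([-0.038,  0.022,  0.005]), 'width': 87.66238553006579}
```

View pics/top0.png

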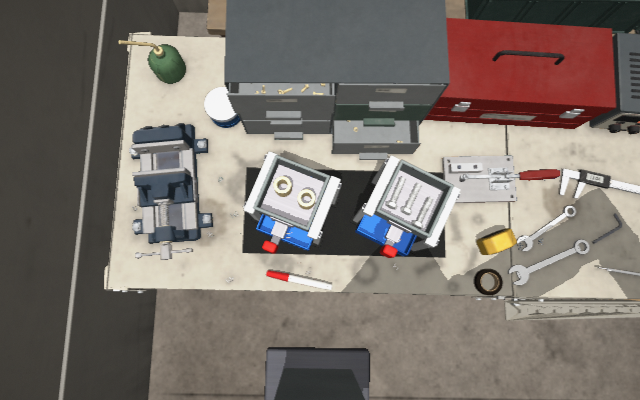

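View pics/side0.png

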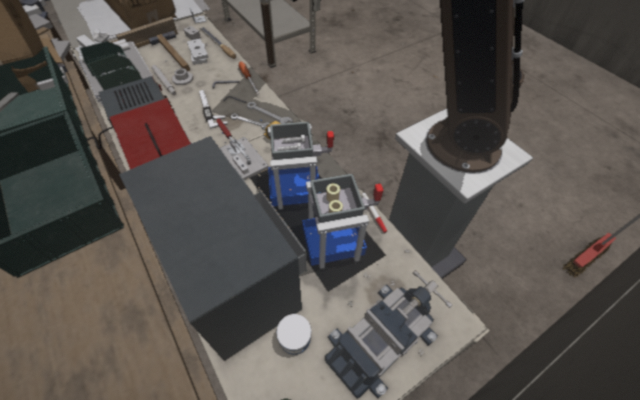

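Top: the bushings (two rings at ~(283,185) and (305,198)) are in the left bin, with its red grip at ~(270,245). Side: that is the nearer bin, with its grip at ~(379,191). Next I'll triangulate the grip and zoom in for the rim.

```bash
cat > h.py <<'E'
import cv2,numpy as np
from plant import bot
np.set_printoptions(suppress=True,precision=3)
def ray(n,uv):
    c=bot.get_calibration(n);V=np.array(c["view"]);R=V[:3,:3]
    d=R.T@np.array([(uv[0]-c["cx"])/c["fx"],-(uv[1]-c["cy"])/c["fy"],-1.]);return -R.T@V[:3,3],d/np.linalg.norm(d)
def plane(n,uv,z):
    o,d=ray(n,uv);return o+d*(z-o[2])/d[2]
def tri(a,b):
    (o1,d1),(o2,d2)=ray("top",a),ray("side",b)
    s=np.linalg.lstsq(np.c_[d1,-d2],o2-o1,rcond=None)[0];p,q=o1+s[0]*d1,o2+s[1]*d2
    return (p+q)/2,np.linalg.norm(p-q)
def red(im,box,hi=300):
    x0,y0,x1,y1=box;h=cv2.cvtColor(im[y0:y1,x0:x1],cv2.COLOR_RGB2HSV)
    m=(((h[...,0]<8)|(h[...,0]>172))&(h[...,1]>150)&(h[...,2]>70)).astype('u1')
    n,l,s,c=cv2.connectedComponentsWithStats(m)
    return [(s[i].tolist(),c[i]+[x0,y0]) for i in range(1,n) if s[i,4]>15]
E
python3 - <<'E'
from h import *
t=cv2.imread("pics/top0.png")[:,:,::-1];s=cv2.imread("pics/side0.png")[:,:,::-1]
a=red(t,(250,225,290,262));b=red(s,(365,175,388,203));print(a,b)
p,e=tri(a[0][1],b[0][1]);print("grip",p,e,"z189:",plane("top",a[0][1],189),plane("side",b[0][1],189))
A=cv2.resize(t[140:265,230:350],None,fx=5,fy=5,interpolation=cv2.INTER_CUBIC)[:,:,::-1]
cv2.imwrite("pics/crop.png",A[:600])
E
```

```text
[([12, 15, 16, 14, 145], array([269.338, 246.538]))] [([10, 9, 8, 10, 54], array([378.667, 188.093]))]
grip [464.623 100.747 203.327] 0.5358360597883999 z189: [465.297 102.239 189.   ] [456.175  93.008 189.   ]
```

View pics/crop.png

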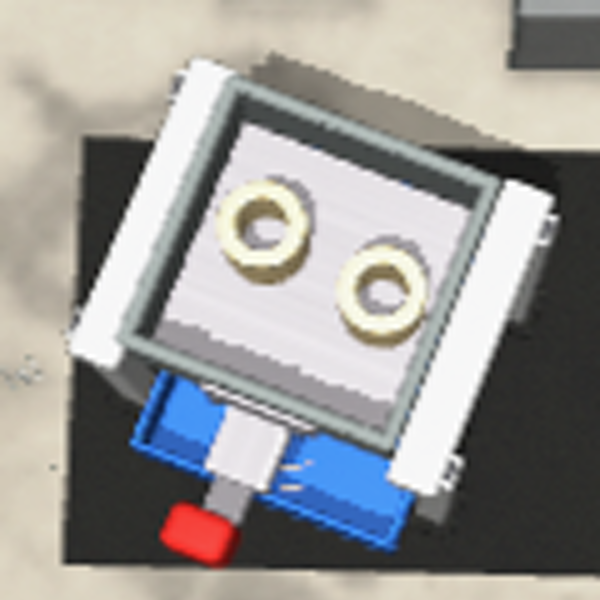

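The crop shows two bushings and the rim, with outer corners at about (228,78), (500,182), (395,450) and (120,340) in crop pixels. The grip is at about (200,535).

```bash
python3 - <<'E'
from h import *
C=np.array([(228,78),(500,182),(395,450),(120,340)])/5.+[230,140]
P=np.array([plane("top",c,211) for c in C])[:,:2];bl,br,fr,fl=P
print(P,[np.linalg.norm(P[i]-P[i-1]) for i in range(4)])
m=P.mean(0);d=(bl+br-fl-fr);y1=np.arctan2(d[1],d[0]);d=(bl+fl-br-fr);y2=np.arctan2(-d[0],d[1])
print("mid",m,"yaw",y1,y2)
yaw=(y1+y2)/2;u=np.array([np.cos(yaw),np.sin(yaw)]);print("grip pred",m-95*u, m-99*u)
a=np.array([269.338,246.538])
for z in(189,200,210):
    g=plane("top",a,z)[:2]-m;print(z,g+m,"local",g@u,g@[-u[1],u[0]])
for q in (0,np.pi):
    th=yaw+q   # tool x along bin x, y->-bin y, z down
    o=[np.cos(th/2),np.sin(th/2),0,0]
    for p in (m-97*u,m-170*u,m-60*u,m-137*u):
        for z in (187,280):print(q,z,p,bot.solve_ik([*p,z],o))
E
```

```text
[[615.153  95.898]
 [582.072   4.523]
 [492.185  37.049]
 [526.076 127.76 ]] [np.float64(94.60343703826747), np.float64(97.17853355919807), np.float64(95.5908592881384), np.float64(96.83544287523698)]
mid [553.872  66.308] yaw -0.34535718728797093 -0.352448817440157
grip pred [464.596  98.785] [460.837 100.152]
189 [465.297 102.239] local -95.52140985725367 3.4861736118641704
200 [464.64  101.244] local -95.79940010303334 2.3260825631957203
210 [464.041 100.339] local -96.05211850828759 1.2714543371334992
0 187 [462.716  99.469] [ 0.629  0.027 -0.428  0.    -1.115  0.593]
0 280 [462.716  99.469] [ 0.629 -0.029 -0.271  0.    -1.329  0.593]
0 187 [394.114 124.425] [ 0.788 -0.085 -0.536  0.    -1.12   0.433]
0 280 [394.114 124.425] [ 0.788 -0.142 -0.371  0.    -1.342  0.433]
0 187 [497.487  86.82 ] [ 0.562  0.083 -0.368  0.    -1.12   0.66 ]
0 280 [497.487  86.82 ] [ 0.562  0.028 -0.213  0.    -1.329  0.66 ]
0 187 [425.126 113.143] [ 0.711 -0.034 -0.489  0.    -1.115  0.511]
0 280 [425.126 113.143] [ 0.711 -0.091 -0.328  0.    -1.334  0.511]
3.141592653589793 187 [462.716  99.469] [ 0.629  0.027 -0.428  0.    -1.115 -2.549]
3.141592653589793 280 [462.716  99.469] [ 0.629 -0.029 -0.271  0.    -1.329 -2.549]
3.141592653589793 187 [394.114 124.425] [ 0.788 -0.085 -0.536  0.    -1.12  -2.708]
3.141592653589793 280 [394.114 124.425] [ 0.788 -0.142 -0.371  0.    -1.342 -2.708]
3.141592653589793 187 [497.487  86.82 ] [ 0.562  0.083 -0.368  0.    -1.12  -2.482]
3.141592653589793 280 [497.487  86.82 ] [ 0.562  0.028 -0.213  0.    -1.329 -2.482]
3.141592653589793 187 [425.126 113.143] [ 0.711 -0.034 -0.489  0.    -1.115 -2.631]
3.141592653589793 280 [425.126 113.143] [ 0.711 -0.091 -0.328  0.    -1.334 -2.631]
```

Rim sides measure 95–97 mm, the two yaw estimates agree (-0.345 and -0.352), and the grip sits about 96 mm in front of the middle. These match the given sizes, so I'll go.

```bash
python3 - <<'E'
from h import *
yaw=-0.349;u=np.array([np.cos(yaw),np.sin(yaw)]);g=np.array([553.9,66.3])-96*u+1*np.array([-u[1],u[0]])
o=[np.cos(yaw/2),np.sin(yaw/2),0,0]
def st(k):
    s=bot.read_state();print(k,round(s["t"],2),s["tcp_pos"],s["contact_force"],round(s["width"],1))
p=bot.read_state()["tcp_pos"]
bot.line_to([p[0],p[1],310],250);st("up")
bot.move_ptp([*g,300],o);st("hover")
bot.line_to([*g,174],120);st("down")
bot.move_gripper(10,25);st("grip")
cv2.imwrite("pics/side1.png",cv2.resize(bot.camera("side")[100:300,240:480],None,fx=3,fy=3)[:,:,::-1])
E
```

```text
up 0.71 [ 199.315 -644.286  310.275] [-0.024 -0.304 -0.846] 87.8
hover 3.49 [464.212  99.595 299.95 ] [ 0.682 -0.215  1.186] 87.4
down 4.69 [464.528 100.274 174.7  ] [-0.136 -0.21  -0.128] 87.7
grip 5.75 [464.262 100.6   174.02 ] [ 1.236  2.784 -0.225] 21.2
```

View pics/side1.png

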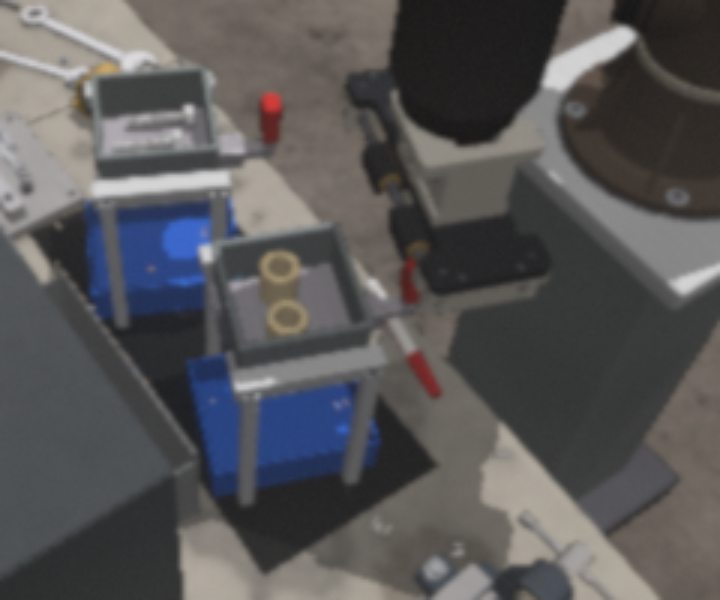

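The crop shows the fingers on the red grip at (410,280). Width reads 21 mm, so it is gripped, and the bushings are still in the bin. Now I'll pull.

```bash
python3 - <<'E'
from h import *
yaw=-0.349;u=np.array([np.cos(yaw),np.sin(yaw)]);o=[np.cos(yaw/2),np.sin(yaw/2),0,0]
def st(k):
    s=bot.read_state();print(k,round(s["t"],2),s["tcp_pos"],s["contact_force"],round(s["width"],1))
p=np.array([553.9,66.3])-96*u+1*np.array([-u[1],u[0]])
for d in (11,22,33):
    bot.line_to([*(p-d*u),174],50);st(d)
bot.pause(.6);st("wait")
cv2.imwrite("pics/side2.png",cv2.resize(bot.camera("side")[100:300,240:480],None,fx=3,fy=3)[:,:,::-1])
E
```

```text
11 6.17 [453.634 104.451 174.034] [ 1.751  5.626 -2.548] 21.3
22 6.53 [443.261 108.324 174.037] [ 0.785  5.346 -1.055] 21.1
33 6.9 [432.964 112.143 174.057] [ 0.613  7.214 -2.865] 21.2
wait 7.5 [433.092 112.075 174.053] [ 0.331  5.971 -2.932] 21.3
```

View pics/side2.png

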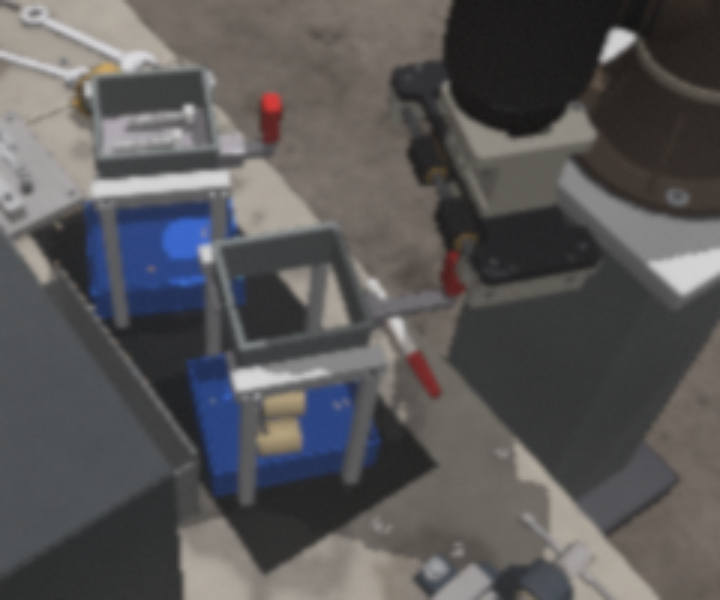

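The floor is open and both bushings lie in the blue tray at (283,405) and (278,437). The bolt bin is still shut. Next: let go, lift clear and check.

```bash
python3 - <<'E'
from h import *
def st(k):
    s=bot.read_state();print(k,round(s["t"],2),s["tcp_pos"],s["contact_force"],round(s["width"],1))
bot.move_gripper(80);st("open")
p=bot.read_state()["tcp_pos"];bot.line_to([p[0],p[1],310],120);st("up")
bot.pause(.5);st("end")
a=cv2.resize(bot.camera("side")[100:300,240:480],None,fx=2.4,fy=2.4);b=cv2.resize(bot.camera("top")[120:280,220:480],None,fx=1.2,fy=3) 
cv2.imwrite("pics/fin.png",a[:,:,::-1])
E
```

```text
open 8.63 [433.029 111.357 173.989] [-0.144  0.63  -0.106] 79.6
up 9.92 [432.672 111.194 309.235] [-0.29   0.006  0.368] 80.1
end 10.42 [433.016 111.343 309.946] [ 0.42  -0.486  0.348] 79.9
```

View pics/fin.png

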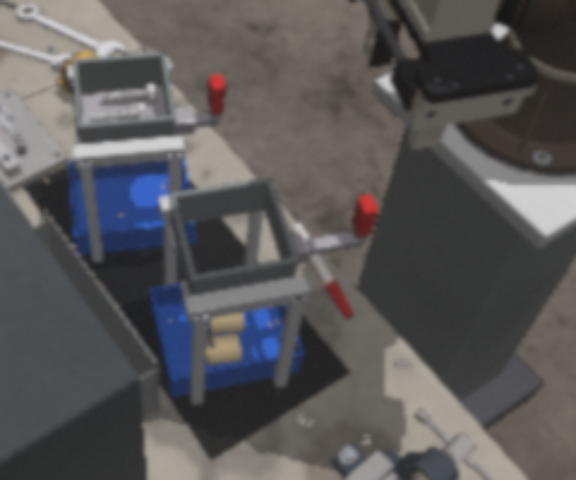

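The gripper is clear of the drawn latch at (365,215). Both bushings are in the tray at (226,323) and (222,350), and the bolts are still in their shut bin.

```bash
python3 -c "
from plant import bot
bot.close_job()"
```

```text
the job is handed in; nothing more can be done
```

The bushing bin is empty: I pulled its latch 33 mm straight out, its floor dropped open, and both bushings fell into the blue tray. I then let go, lifted clear, and handed the job in at about 10.4 s of the 27 s allowed.

**Last picture (side camera):** both bushings are in the tray, the latch is still drawn, and the bolt bin is shut with bolts visible inside. I judged the bolt bin by this view alone.

**Forces:** wrist readings taken after each step stayed below about 8 N, and were back near zero after release.

**Disagreement:** the two-camera height of the red grip came out at 203 mm against the stated 189 mm, probably because its shaded lower part was missed in the side view. I used the bin's rim and the stated height instead, and the 21 mm finger opening when closed matched the 22 mm grip.

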